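# Re-seat the vacuum pick-up tools in their docks

## Task

The three vacuum pick-up tools of the placement machine were put back into each other's docks. Put each one into the round dock whose conical seat is of its own size, so that it sits upright with the underside of its flange level with the rim. You may set a tool down in the square dock on the way, but leave that one empty for the tool now on the machine; never lay a tool on its side, and do not disturb the paste jar or the flux bottle.

Things in the scene. Friction and masses are not known exactly. Their poses are not given: they have to be found in the camera images.
- tool_small: Loose round steel vacuum pick-up tool, small flange: 26 mm across, 4.5 mm thick. Below it a cone (1.3 mm down per mm of radius, as in all docks) to a dark 10 mm stem that ends 26 mm below the origin. Above it the shank to grip, 18 mm across, 5 to 46 mm above the origin; top at 50 mm. Stands upright in a wrong dock. Origin on the axis at the underside of the flange; z up.
- tool_medium: Loose round steel vacuum pick-up tool, medium flange: 38 mm across, 4.5 mm thick. Below it a cone (1.3 mm down per mm of radius, as in all docks) to a dark 10 mm stem that ends 32 mm below the origin. Above it the shank to grip, 18 mm across, 5 to 46 mm above the origin; top at 50 mm. Stands upright in a wrong dock. Origin on the axis at the underside of the flange; z up.
- tool_large: Loose round steel vacuum pick-up tool, large flange: 50 mm across, 4.5 mm thick. Below it a cone (1.3 mm down per mm of radius, as in all docks) to a dark 10 mm stem that ends 38 mm below the origin. Above it the shank to grip, 18 mm across, 5 to 46 mm above the origin; top at 50 mm. Stands upright in a wrong dock. Origin on the axis at the underside of the flange; z up.
- dock_small: Fixed round dock, small seat: dark collar 39 mm across on a 66 mm square foot, bright conical mouth 26 mm across at the rim, narrowing to a 14 mm bore; a stem let go inside the mouth slides home. Origin at the centre of the rim, 64 mm above the table, z up: the small tool's origin when seated right. Larger tools stand 7.8 mm higher per size, smaller ones 7.8 mm lower per size.
- dock_medium: Fixed round dock, medium seat: dark collar 51 mm across on a 66 mm square foot, bright conical mouth 38 mm across at the rim, narrowing to a 14 mm bore; a stem let go inside the mouth slides home. Origin at the centre of the rim, 64 mm above the table, z up: the medium tool's origin when seated right. Larger tools stand 7.8 mm higher per size, smaller ones 7.8 mm lower per size.
- dock_large: Fixed round dock, large seat: dark collar 63 mm across on a 66 mm square foot, bright conical mouth 50 mm across at the rim, narrowing to a 14 mm bore; a stem let go inside the mouth slides home. Origin at the centre of the rim, 64 mm above the table, z up: the large tool's origin when seated right. Larger tools stand 7.8 mm higher per size, smaller ones 7.8 mm lower per size.
- dock_square: Fixed square dock, dark block 63 mm wide with a bright 50 mm conical mouth, empty at the start. Large tool sits level, medium 7.8 mm and small 15.6 mm below the rim. Origin at the centre of the rim, 64 mm above the table, z up. The four docks stand in a row, 80 mm apart, y axes along the row, on a 345 x 110 mm aluminium plate.
- paste_jar: Bystander: round white paste jar with a green screw lid, 58 mm across, 50 mm high, on the table in front of the docks. Origin at the centre of its underside.
- flux_bottle: Bystander: small white bottle with a red cap, 45 mm across, 83 mm high, on the table behind the docks. Origin at the centre of its underside.
There are look-alikes about, which are no part of the job. What is shaped like the tool_large but orange is not meant.

How it is judged:
By the outcome, as a careful person would: the job done as asked, in the order asked, and still so for the second after the job is handed in, with the robot touching nothing.
It also fails if it takes over 96 s, if anything falls off the work surface, if the arm or the gripper's body presses on something with over 40 N, if the wrist force passes 120 N, or if a joint passes its speed limit or range.

## Robot

A 6-joint arm with a two-finger parallel gripper is mounted at the origin on a cart in front of the work surface, level with it; the furniture and walls round the work are solid. World frame = base frame: x ahead of the robot, y to its left, z up, the work surface at z = 0. Lengths are in m, angles in rad, forces in N, time in s.
With the tool pointing down it reaches from about 0.35 to 0.775 m from the base axis. Payload 7.3 kg.
Tool frame: the origin (TCP) lies at the very end of the fingers, on their centre line; the grasp point (between the pads) lies 19 mm behind it; z points along the fingers, y is the line along which they close (so a half turn about z gives the same grasp; the last joint's range is limited). The gripper opens to 92 mm and grips with 3 to 60 N. Pads are 19 mm wide; open, the fingers measure 130 mm over their backs; the gripper's body (75 mm by 190 mm) begins 47 mm behind the grasp point.
Start: joints at [-1.484, 0.342, 1.524, -0, 1.275, -0.146], TCP at [0.121, -0.511, 0.227] pointing down, gripper open.
Joint ranges: [-2.53, 2.53], [-0.77, 2.02], [0.04, 2.7], [-1, 4.14], [0.28, 2.66], [-3.11, 3.11]. Speed limits (rad/s): [2.57, 2.57, 3.14, 3.14, 3.14, 3.14].

## Interface

Orientations are given as a unit quaternion [x, y, z, w].
In Python, from station import env, cams, hand_in, nets gives the robot as it stands. The module is installed in compiled form; this text tells all that it offers.
- The arm moves only by the tool carry_out, never from a script. Its argument "increments" is a list that holds one entry, the list of rows, each a list of 6 numbers: the shift along the tool's x, y, z in cm, then the turn, a rotation vector about the tool's x, y, z in rad. A call has exactly 10 rows; each row is the pose to reach, as a shift and turn from the pose commanded when the call began, along the tool's axes at that moment; what a row does not reach only later rows make up. A row lasts 1/12 s, in which the tool goes at most 41.7 mm and 7.16 degrees, less where a joint would pass 70% of its speed; a pose out of reach is approached as far as the arm can. A call with a gripper value outside its range is refused whole. "claw" is the opening, from -1 (shut) to 1 (fully open), set as the call begins (left out, the last holds). The fingers move at their own pace and stop on an object; "newtons" is the grip in N (left out, the last holds). Time passes only in rows, so rows that repeat a pose let the fingers close, or fill a call up. It gives the time, the measured TCP pose, the force, the opening and the grip force at its end, in the units of the state.
- env.get_obs(): the state, without advancing time (a new reading comes with each control period).
- cams.capture(name): name is "scene" or "top"; returns the picture (480x640x3 uint8, blue, green, red); there is no depth.
- cams.camera_model(name): a dict with "K" (3x3 intrinsics, pixels), "k1" (the pictures are not rectified: a ray, as slopes to the right and down, at radius r is drawn at 1 + k1 r^2 times it, then the intrinsics apply), "rvec" (rotation vector, rad) and "tvec" (3), from world to camera coordinates, as OpenCV has them. Camera axes: x right, y down, z forward; pixel columns grow to the right and rows downward; lengths in m; the calibration is good to about 2 mm. A picture is of the moment at which its call begins. camera_model takes no time and is no camera call.
- hand_in(): hands the job in; it is judged then, once.
Trained networks look in the newest picture that a camera, given by its name, has taken for a name from the list of things; names that differ only in an ending like _2 or _b are one class to them, and where a whole thing is asked for, a point or a joint stands for the part that bears it (a point fixed in the world has none). Each returns a list of dicts, best first, with "conf" (0 to 1); they miss things now and then, are a little off and sometimes report something else, mostly with a low value. They report only what shows in the picture. A call takes as long as a camera call. They do not tell look-alikes from the thing itself.
- nets.spot_in(camera, label): "at" ([row, column] in pixels, amid what is visible of it).
- nets.place_of(camera, label): "at" ([row, column] in pixels: a listed point, or the origin of a listed thing).
The state is a dict: "t": time; "qpos": joint angles; "qvel": joint speeds; "effort": joint torques, N m; "position": TCP position; "tcp_rot": TCP orientation; "contact_force": force on the tool from outside, world axes, zero at the start; "wrist_torque": the same for the moment, N m; "finger_gap": finger opening in m; "grip_force": force on a finger pad.
Only numpy, scipy, OpenCV 4.12 (cv2) and the standard library are available. Lean on these libraries where they do the work, as an engineer would, in place of code of your own. Each camera call takes 0.05 s, during which the arm holds its last target. There are 200 camera calls.

## Working session

There is one attempt and no reset: what is moved stays moved. The work goes in short steps, Python scripts to look and compute and a tool call to move; the robot and the scene stay as the last step left them, time stands still between calls to the robot, and variables do not carry over. Pictures are saved under pics/ and viewed, at most 14 in all, crops included, and the job is handed in when it is done.

Besides the shell and the picture viewer there is one more tool, called after "Request:" as name(argument=value, ...) on one line, values as JSON. carry_out: Moves the arm, as the interface text tells. Its arguments: {"type":"object","properties":{"increments":{"type":"array","items":{"type":"array","items":{"type":"array","items":{"type":"number"}}}},"claw":{"type":"number"},"newtons":{"type":"number"}},"required":["increments"]}

```bash
mkdir -p pics
cat > h.py <<'E'
import numpy as np, cv2
from station import env,cams,nets
def ray(cam,px):
    m=cams.camera_model(cam);K=np.array(m["K"],float);R=cv2.Rodrigues(np.array(m["rvec"],float))[0];t=np.array(m["tvec"],float).ravel()
    u=cv2.undistortPoints(np.array([[[px[1],px[0]]]],float),K,np.array([m["k1"],0,0,0.]))[0,0]
    return -R.T@t, R.T@np.array([u[0],u[1],1])
def at(cam,px,z):
    c,d=ray(cam,px); return c+d*(z-c[2])/d[2]
def proj(cam,P):
    m=cams.camera_model(cam)
    p=cv2.projectPoints(np.array(P,float).reshape(-1,1,3),np.array(m["rvec"],float),np.array(m["tvec"],float),np.array(m["K"],float),np.array([m["k1"],0,0,0.]))[0][:,0]
    return p[:,::-1]
E
python3 - <<'E'
from h import *
for c in("scene","top"):
    cv2.imwrite(f"pics/{c}0.png",cams.capture(c)); print(c,ray(c,(240,320)))
    for l in"tool_small tool_medium tool_large dock_small dock_medium dock_large dock_square paste_jar flux_bottle".split():
        z=.064 if l[0] in"td" else 0
        print(l,[(round(r["conf"],2),np.round(r["at"],1).tolist(),np.round(at(c,r["at"],z)[:2],3).tolist()) for r in nets.place_of(c,l)[:4]])
o=env.get_obs();print(o["t"],o["position"],o["tcp_rot"])
E
```

```text
scene (array([0.06550672, 0.48331477, 0.50114984]), array([ 0.59068066, -0.6528839 , -0.47458317]))
tool_small [(0.91, [301.2, 295.6], [0.515, 0.04])]
tool_medium [(0.59, [268.7, 327.3], [0.539, -0.055])]
tool_large [(0.9, [243.5, 358.4], [0.552, -0.15]), (0.79, [237.7, 390.9], [0.522, -0.202]), (0.78, [227.1, 350.0], [0.601, -0.188])]
dock_small [(0.63, [322.0, 393.6], [0.382, -0.009]), (0.58, [272.4, 327.9], [0.531, -0.048]), (0.58, [245.3, 359.5], [0.547, -0.146]), (0.29, [293.4, 294.4], [0.53, 0.027])]
dock_medium [(0.92, [250.6, 357.0], [0.539, -0.13])]
dock_large [(0.77, [294.3, 294.5], [0.529, 0.028])]
dock_square [(0.89, [320.5, 255.5], [0.525, 0.107])]
paste_jar [(0.89, [321.3, 394.3], [0.429, -0.084])]
flux_bottle [(0.65, [287.8, 280.6], [0.628, -0.037])]
top (array([ 0.37591278, -0.06410983,  0.9561126 ]), array([ 2.01490004e-01,  8.48179261e-04, -9.79515437e-01]))
tool_small [(0.48, [262.6, 263.9], [0.525, 0.019])]
tool_medium [(0.85, [258.6, 311.4], [0.531, -0.051])]
tool_large [(0.82, [198.7, 407.8], [0.623, -0.195]), (0.77, [246.8, 418.7], [0.549, -0.209]), (0.69, [258.8, 368.2], [0.531, -0.134])]
dock_small [(0.83, [259.6, 318.9], [0.53, -0.062])]
dock_medium [(0.96, [253.9, 368.6], [0.539, -0.135])]
dock_large [(0.81, [260.0, 259.4], [0.529, 0.026]), (0.75, [260.3, 315.7], [0.529, -0.057]), (0.18, [255.4, 369.6], [0.536, -0.136])]
dock_square [(0.8, [262.9, 205.8], [0.525, 0.105])]
paste_jar [(0.77, [329.7, 333.7], [0.432, -0.085])]
flux_bottle [(0.6, [209.5, 307.4], [0.623, -0.043])]
1.0 [ 0.12113055 -0.51085237  0.22674812] [ 9.93233130e-01  1.16137623e-01 -1.56249632e-05  3.91303803e-05]
```

View pics/scene0.png

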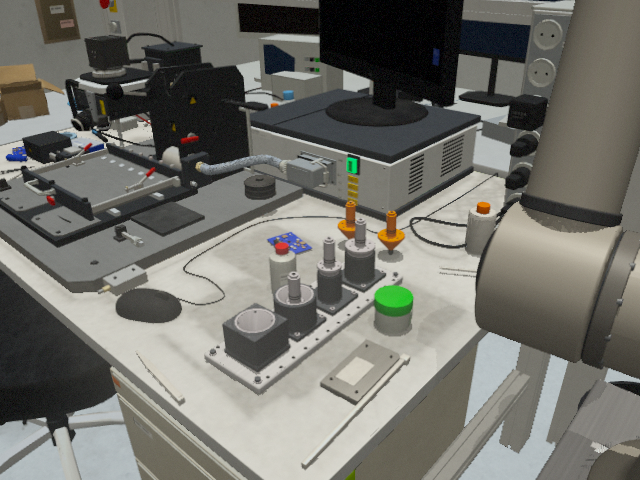

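View pics/top0.png

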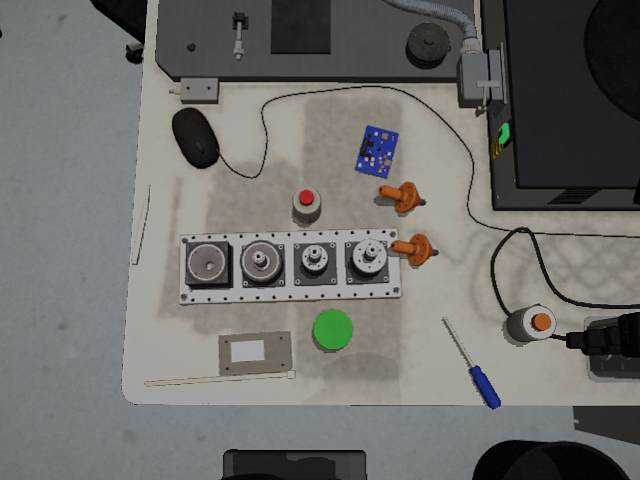

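Run:
```python
import cv2
a=cv2.imread("pics/top0.png")[220:310,170:450];cv2.imwrite("pics/topc.png",cv2.resize(a,(784,252),interpolation=cv2.INTER_CUBIC))
a=cv2.imread("pics/top0.png")[175:310,280:450];b=cv2.imread("pics/scene0.png")[195:395,200:420]
t=cv2.resize(cv2.imread("pics/top0.png")[225:310,175:445],(800,252),interpolation=3)
s=cv2.resize(b,(374,340),interpolation=3);u=cv2.resize(a,(426,338),interpolation=3)
import numpy as np
low=np.zeros((340,800,3),np.uint8);low[:,:374]=s;low[:338,374:]=u
cv2.imwrite("pics/c1.png",np.vstack([t,low]))
```

```text
(no output)
```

View pics/c1.png

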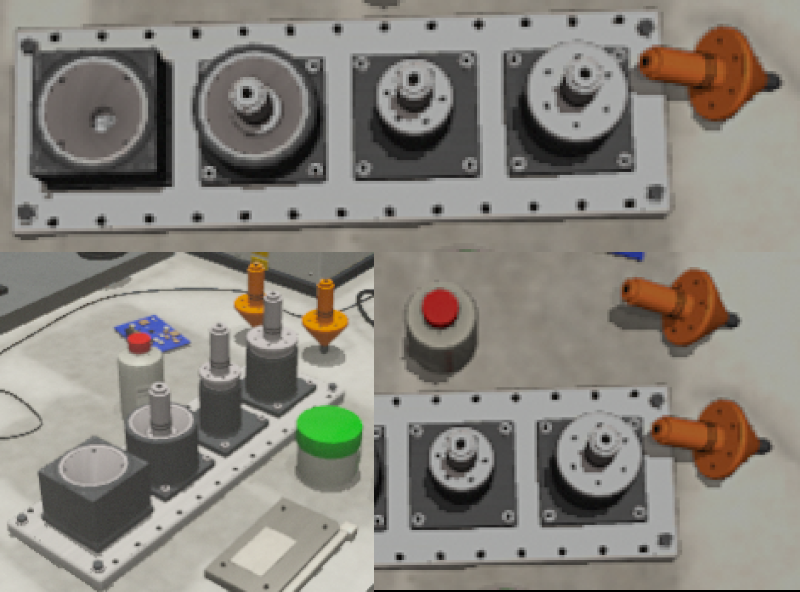

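Run:
```python
from h import *
s=800/270
f=lambda u,v:(225+v/s,175+u/s)
for n,u,v,z in[("small top",248,92,.0984),("med top",413,78,.1218),("large top",586,73,.1218),("sq",94,110,.064),("large fl",577,91,.0763),("med fl",414,97,.0763),("TL",17,28,.01),("TR",661,12,.01),("BL",13,233,.01),("BR",670,214,.01)]:
    print(n,np.round(at("top",f(u,v),z)[:2],4))
k=374/220
for n,u,v,z in[("small top",159,386-252,.0984),("med top",219,327-252,.1218),("large top",273,296-252,.1218),("sq",96,464-252,.064)]:
    print("scene",n,np.round(at("scene",(195+v/k,200+u/k),z)[:2],4))
```

```text
small top [0.529  0.0234]
med top [ 0.5316 -0.0557]
large top [ 0.5341 -0.1363]
sq [0.5259 0.1033]
large fl [ 0.5337 -0.1357]
med fl [ 0.5306 -0.0557]
TL [0.5791 0.1562]
TR [ 0.5884 -0.1864]
BL [0.4701 0.1529]
BR [ 0.4808 -0.1884]
scene small top [0.5289 0.028 ]
scene med top [ 0.5295 -0.049 ]
scene large top [ 0.5307 -0.1268]
scene sq [0.5255 0.1051]
```

Request:
carry_out(increments=[[[2.6, -2.1, 0, 0, 0, -0.07], [5.2, -4.3, 0, 0, 0, -0.14], [7.8, -6.4, 0, 0, 0, -0.21], [10.4, -8.5, 0, 0, 0, -0.28], [13, -10.7, 0, 0, 0, -0.35], [15.6, -12.8, 0, 0, 0, -0.42], [18.2, -14.9, 0, 0, 0, -0.49], [20.8, -17, 0, 0, 0, -0.56], [23.4, -19.2, 0, 0, 0, -0.63], [26, -21.3, 0, 0, 0, -0.69]]], claw=0, newtons=20)

```text
t: 1.83
position: [0.3257, -0.2421, 0.2269]
tcp_rot: [0.895, 0.447, 0.0, 0.0]
contact_force: [1.1, -0.7, -0.3]
finger_gap: 0.0461
grip_force: 0.0
```

```bash
cat >> h.py <<'E'
from scipy.spatial.transform import Rotation as Ro
YAW=np.pi/2+.031
def go(p,yaw=YAW):
    o=env.get_obs();R=Ro.from_quat(o["tcp_rot"]);G=Ro.from_euler("z",yaw)*Ro.from_euler("x",np.pi)
    print("t",round(o["t"],2),"pos",np.round(o["position"],4),"F",np.round(o["contact_force"],1),"gap",round(float(o["finger_gap"]),4),"grip",o["grip_force"])
    print("cm",np.round(R.inv().apply(np.array(p)-o["position"])*100,2),"rad",np.round((R.inv()*G).as_rotvec(),3))
SQ=np.array([.526,.1037]);D=np.array([.0025,-.08])
E
python3 -c "
from h import *
go([*(SQ+D),.15])"
```

```text
t 1.83 pos [ 0.3257 -0.2421  0.2269] F [ 1.1 -0.7 -0.3] gap 0.0461 grip 0.0
cm [33.44  0.23  7.69] rad [ 0.001  0.    -0.676]
```

Request:
carry_out(increments=[[[4, 0, 0, 0, 0, -0.08], [8, 0, 0, 0, 0, -0.16], [12, 0, 0, 0, 0, -0.24], [16, 0, 1, 0, 0, -0.32], [20, 0.1, 2, 0, 0, -0.4], [24, 0.1, 4, 0, 0, -0.48], [28, 0.2, 6, 0, 0, -0.56], [32, 0.2, 7.7, 0, 0, -0.64], [33.4, 0.2, 7.7, 0, 0, -0.676], [33.4, 0.2, 7.7, 0, 0, -0.676]]])

```text
t: 2.67
position: [0.5294, 0.0249, 0.148]
tcp_rot: [0.695, 0.719, -0.0, -0.001]
contact_force: [-1.0, 0.2, 0.2]
finger_gap: 0.0458
grip_force: 0.0
```

```bash
python3 -c "
from h import *
go([*(SQ+D),.068])
i=cams.capture('scene');j=cams.capture('top')
a=cv2.resize(i[170:370,200:420],(396,360),interpolation=3);b=cv2.resize(j[200:320,180:312],(396,360),interpolation=3)
cv2.imwrite('pics/p1.png',np.hstack([a,b]))"
```

```text
t 2.67 pos [0.5294 0.0249 0.148 ] F [-1.   0.2  0.2] gap 0.0458 grip 0.0
cm [-0.12 -0.08  8.  ] rad [-0.002 -0.001  0.003]
```

View pics/p1.png

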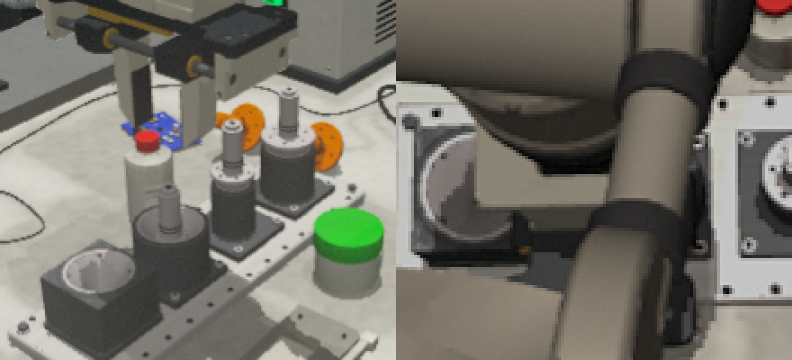

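Request:
carry_out(increments=[[[0, 0, 2, 0, 0, 0], [0, 0, 3.5, 0, 0, 0], [-0.1, -0.1, 5, 0, 0, 0], [-0.1, -0.1, 6, 0, 0, 0], [-0.1, -0.1, 7, 0, 0, 0], [-0.1, -0.1, 7.5, 0, 0, 0], [-0.1, -0.1, 7.8, 0, 0, 0], [-0.1, -0.1, 8, 0, 0, 0], [-0.1, -0.1, 8, 0, 0, 0], [-0.1, -0.1, 8, 0, 0, 0]]])

```text
t: 3.6
position: [0.5276, 0.0204, 0.0701]
tcp_rot: [0.697, 0.717, 0.0, 0.0]
contact_force: [-0.5, 0.4, 0.3]
finger_gap: 0.0463
grip_force: 0.0
```

```bash
python3 -c "
from h import *
go([*(SQ+D),.068])
i=cams.capture('scene')
cv2.imwrite('pics/p2.png',cv2.resize(i[200:380,200:440],(800,600),interpolation=3))"
```

```text
t 3.6 pos [0.5276 0.0204 0.0701] F [-0.5  0.4  0.3] gap 0.0463 grip 0.0
cm [0.33 0.1  0.21] rad [ 0.001  0.    -0.003]
```

View pics/p2.png

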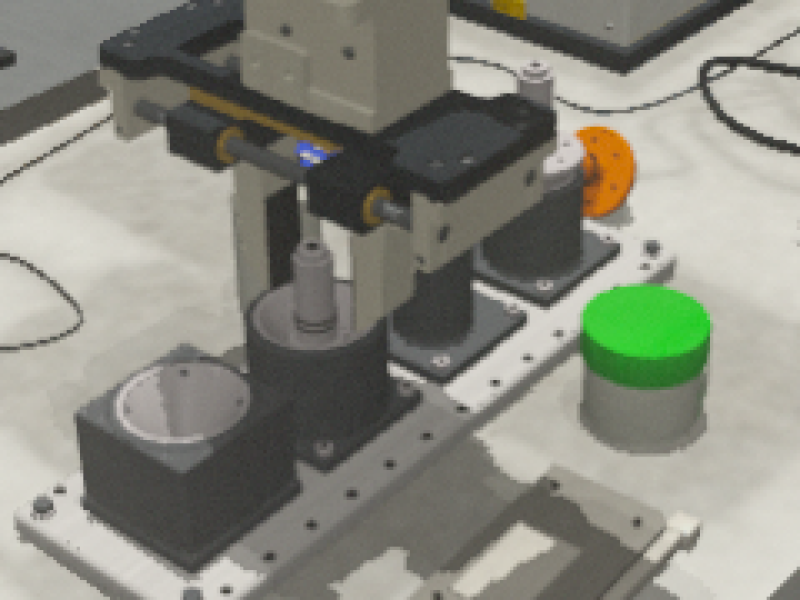

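```bash
python3 -c "
from h import *
print(at('scene',(273.5,293.6),.0984))
for _ in range(5):
  i=cams.capture('scene'); go([*(SQ+D),.068])
print(proj('scene',[[.5287,.0237,.0984]]))"
```

```text
[0.52939556 0.02727544 0.0984    ]
t 3.7 pos [0.5275 0.0205 0.0702] F [-0.1  0.2  1. ] gap 0.0459 grip 0.0
cm [0.32 0.11 0.22] rad [ 0.001  0.    -0.003]
t 3.75 pos [0.5275 0.0205 0.0701] F [ 0.4 -0.4 -0.5] gap 0.046 grip 0.0
cm [0.32 0.11 0.21] rad [ 0.001  0.    -0.003]
t 3.8 pos [0.5275 0.0205 0.0701] F [-0.   0.3  0.2] gap 0.0458 grip 0.0
cm [0.32 0.11 0.21] rad [ 0.001  0.    -0.003]
t 3.85 pos [0.5274 0.0205 0.07  ] F [-0.3 -0.3  0.7] gap 0.0461 grip 0.0
cm [0.32 0.12 0.2 ] rad [ 0.001  0.    -0.003]
t 3.9 pos [0.5274 0.0205 0.0699] F [-0.8 -0.2 -0.7] gap 0.0457 grip 0.0
cm [0.32 0.12 0.19] rad [ 0.     0.    -0.003]
[[272.64197329 295.71749725]]
```

Request:
carry_out(increments=[[[0.2, 0.1, 0, 0, 0, 0], [0.45, 0.1, 0.1, 0, 0, 0], [0.45, 0.1, 0.1, 0, 0, 0], [0.45, 0.1, 0.1, 0, 0, 0], [0.45, 0.1, 0.1, 0, 0, 0], [0.45, 0.1, 0.1, 0, 0, 0], [0.45, 0.1, 0.1, 0, 0, 0], [0.45, 0.1, 0.1, 0, 0, 0], [0.45, 0.1, 0.1, 0, 0, 0], [0.45, 0.1, 0.1, 0, 0, 0]]])

```text
t: 4.73
position: [0.5281, 0.0249, 0.0687]
tcp_rot: [0.697, 0.717, -0.0, 0.0]
contact_force: [-0.1, 0.2, 0.5]
finger_gap: 0.046
grip_force: 0.0
```

Request:
carry_out(increments=[[[0, 0, 0, 0, 0, 0], [0, 0, 0, 0, 0, 0], [0, 0, 0, 0, 0, 0], [0, 0, 0, 0, 0, 0], [0, 0, 0, 0, 0, 0], [0, 0, 0, 0, 0, 0], [0, 0, 0, 0, 0, 0], [0, 0, 0, 0, 0, 0], [0, 0, 0, 0, 0, 0], [0, 0, 0, 0, 0, 0]]], claw=-1, newtons=15)

```text
t: 5.57
position: [0.5287, 0.0249, 0.069]
tcp_rot: [0.697, 0.717, 0.0, 0.001]
contact_force: [4.4, 0.3, 1.0]
finger_gap: 0.0179
grip_force: 14.9
```

Request:
carry_out(increments=[[[0, 0.1, -0.3, 0, 0, 0], [0, 0.1, -1, 0, 0, 0], [0, 0.1, -2, 0, 0, 0], [0, 0.1, -3.5, 0, 0, 0], [0, 0.1, -5, 0, 0, 0], [0, 0.1, -6, 0, 0, 0], [2, 0.1, -6, 0, 0, 0], [5, 0.1, -6, 0, 0, 0], [7.5, 0.1, -6, 0, 0, 0], [8, 0.1, -6, 0, 0, 0]]], newtons=30)

```text
t: 6.4
position: [0.5261, 0.108, 0.1293]
tcp_rot: [0.696, 0.718, 0.0, -0.0]
contact_force: [0.0, 0.6, 0.2]
finger_gap: 0.0172
grip_force: 29.8
```

Request:
carry_out(increments=[[[0, 0, 0, 0, 0, 0], [0, 0, 0, 0, 0, 0], [0, 0, 0, 0, 0, 0], [0, 0, 0, 0, 0, 0], [0, 0, 0, 0, 0, 0], [0, 0, 0, 0, 0, 0], [0, 0, 0, 0, 0, 0], [0, 0, 0, 0, 0, 0], [0, 0, 0, 0, 0, 0], [0, 0, 0, 0, 0, 0]]])

```text
t: 7.23
position: [0.5268, 0.1049, 0.1287]
tcp_rot: [0.697, 0.717, -0.0, 0.0]
contact_force: [0.4, 1.0, -1.3]
finger_gap: 0.017
grip_force: 29.8
```

```bash
python3 -c "
from h import *
go([.5261,.1049,.069])
i=cams.capture('scene')
cv2.imwrite('pics/p3.png',cv2.resize(i[200:380,200:440],(800,600),interpolation=3))"
```

```text
t 7.23 pos [0.5268 0.1049 0.1287] F [ 0.4  1.  -1.3] gap 0.017 grip 29.76845383644104
cm [ 0.   -0.07  5.97] rad [-0.     0.    -0.003]
```

View pics/p3.png

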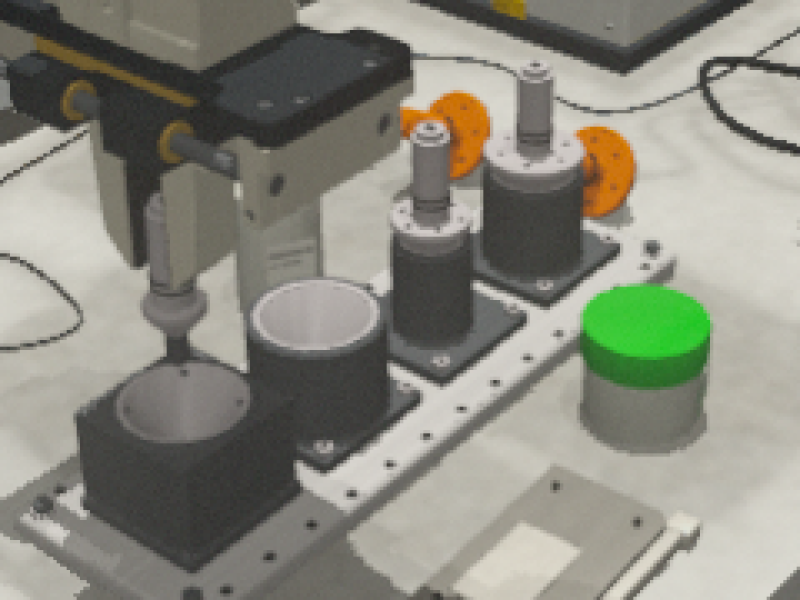

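Request:
carry_out(increments=[[[0, 0, 1.5, 0, 0, 0], [0, 0, 3, 0, 0, 0], [0, 0, 4, 0, 0, 0], [0, 0, 4.8, 0, 0, 0], [0, 0, 5.3, 0, 0, 0], [0, 0, 5.6, 0, 0, 0], [0, 0, 5.8, 0, 0, 0], [0, 0, 5.8, 0, 0, 0], [0, 0, 5.8, 0, 0, 0], [0, 0, 5.8, 0, 0, 0]]])

```text
t: 8.12
position: [0.5272, 0.105, 0.0711]
tcp_rot: [0.697, 0.717, 0.0, 0.0]
contact_force: [-1.1, 0.4, -0.6]
finger_gap: 0.0175
grip_force: 29.8
```

Request:
carry_out(increments=[[[0, 0, 0, 0, 0, 0], [0, 0, 0, 0, 0, 0], [0, 0, 0, 0, 0, 0], [0, 0, 0, 0, 0, 0], [0, 0, 0, 0, 0, 0], [0, 0, 0, 0, 0, 0], [0, 0, -1, 0, 0, 0], [0, 0, -3, 0, 0, 0], [0, 0, -6, 0, 0, 0], [0, 0, -9, 0, 0, 0]]], claw=0)

```text
t: 8.95
position: [0.5263, 0.1049, 0.1619]
tcp_rot: [0.697, 0.717, -0.001, -0.001]
contact_force: [0.6, 1.0, -0.3]
finger_gap: 0.0461
grip_force: 0.0
```

```bash
python3 -c "
from h import *
go([*(SQ+3*D+[0.0,.001]),.145])"
```

```text
t 8.95 pos [0.5263 0.1049 0.1619] F [ 0.6  1.  -0.3] gap 0.0461 grip 0.0
cm [-24.03   0.05   1.69] rad [-0.002  0.    -0.003]
```

Request:
carry_out(increments=[[[-3, 0, 0, 0, 0, 0], [-6.5, 0, 0, 0, 0, 0], [-10, 0, 0, 0, 0, 0], [-13.5, 0, 0, 0, 0, 0], [-17, 0, 0, 0, 0, 0], [-20.5, 0.1, 0, 0, 0, 0], [-23, 0.1, 0, 0, 0, 0], [-24, 0.1, 0, 0, 0, 0], [-24, 0.1, 0, 0, 0, 0], [-24, 0.1, 0, 0, 0, 0]]])

```text
t: 9.78
position: [0.5344, -0.1344, 0.161]
tcp_rot: [0.697, 0.717, 0.0, -0.0]
contact_force: [-0.1, -0.8, 0.1]
finger_gap: 0.0457
grip_force: 0.0
```

Request:
carry_out(increments=[[[0, 0, 0, 0, 0, 0], [0, 0, 1.5, 0, 0, 0], [0, 0, 3, 0, 0, 0], [0, 0, 4.5, 0, 0, 0], [0, 0, 6, 0, 0, 0], [0, 0, 7, 0, 0, 0], [0, 0, 7.6, 0, 0, 0], [0, 0, 8, 0, 0, 0], [0, 0, 8, 0, 0, 0], [0, 0, 8, 0, 0, 0]]])

```text
t: 10.62
position: [0.5349, -0.1348, 0.0812]
tcp_rot: [0.697, 0.717, 0.0, 0.0]
contact_force: [-0.0, 0.8, -0.4]
finger_gap: 0.046
grip_force: 0.0
```

```bash
python3 -c "
from h import *
go([*(SQ+3*D+[0.001,.001]),.081])
i=cams.capture('scene')
cv2.imwrite('pics/p4.png',cv2.resize(i[200:380,200:440],(800,600),interpolation=3))"
```

```text
t 10.62 pos [ 0.5349 -0.1348  0.0812] F [-0.   0.8 -0.4] gap 0.046 grip 0.0
cm [-0.05 -0.04  0.02] rad [ 0.001  0.    -0.003]
```

View pics/p4.png

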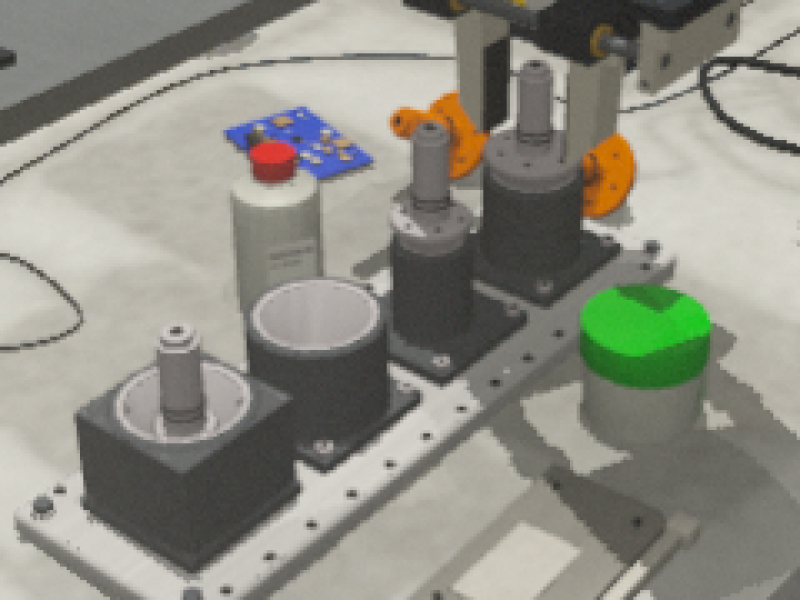

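Request:
carry_out(increments=[[[0, 0, 0, 0, 0, 0], [0, 0, 0, 0, 0, 0], [0, 0, 0, 0, 0, 0], [0, 0, 0, 0, 0, 0], [0, 0, 0, 0, 0, 0], [0, 0, 0, 0, 0, 0], [0, 0, 0, 0, 0, 0], [0, 0, 0, 0, 0, 0], [0, 0, 0, 0, 0, 0], [0, 0, 0, 0, 0, 0]]], claw=-1, newtons=15)

```text
t: 11.5
position: [0.5355, -0.1351, 0.0812]
tcp_rot: [0.697, 0.717, 0.001, 0.001]
contact_force: [5.4, 0.9, 2.7]
finger_gap: 0.0179
grip_force: 15.0
```

Request:
carry_out(increments=[[[0, 0, -0.3, 0, 0, 0], [0, 0, -1, 0, 0, 0], [0, 0, -2.5, 0, 0, 0], [0, 0, -4.5, 0, 0, 0], [0, 0, -6.5, 0, 0, 0], [0, 0, -8.5, 0, 0, 0], [0, 0, -10, 0, 0, 0], [0, 0, -11, 0, 0, 0], [0, 0, -11, 0, 0, 0], [0, 0, -11, 0, 0, 0]]], newtons=35)

```text
t: 12.33
position: [0.5339, -0.1348, 0.1903]
tcp_rot: [0.697, 0.717, -0.0, -0.0]
contact_force: [-1.3, 1.0, -2.5]
finger_gap: 0.0173
grip_force: 35.0
```

Request:
carry_out(increments=[[[1, 0, 0, 0, 0, 0], [3, 0, 0, 0, 0, 0], [6, 0, 0, 0, 0, 0], [9, 0, 0, 0, 0, 0], [12, 0, 0, 0, 0, 0], [14.5, 0, 0, 0, 0, 0], [16, 0, 0, 0, 0, 0], [16, 0, 0, 0, 0, 0], [16, 0, 0, 0, 0, 0], [16, 0, 0, 0, 0, 0]]])

```text
t: 13.17
position: [0.5296, 0.0249, 0.1899]
tcp_rot: [0.697, 0.717, -0.001, -0.0]
contact_force: [-0.1, -0.2, -1.9]
finger_gap: 0.0172
grip_force: 35.0
```

```bash
python3 -c "
from h import *
go([.5293,.0248,.075])
i=cams.capture('scene')
cv2.imwrite('pics/p5.png',cv2.resize(i[200:380,200:440],(800,600),interpolation=3))"
```

```text
t 13.17 pos [0.5296 0.0249 0.1899] F [-0.1 -0.2 -1.9] gap 0.0172 grip 34.9740993976593
cm [-0.000e+00 -1.000e-02  1.149e+01] rad [-0.002  0.    -0.003]
```

View pics/p5.png

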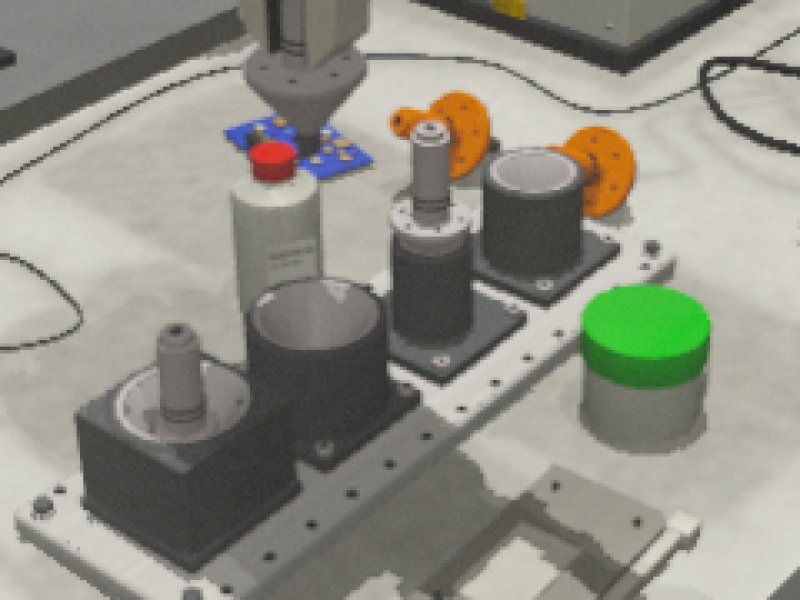

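Request:
carry_out(increments=[[[0, 0, 2, 0, 0, 0], [0, 0, 4.5, 0, 0, 0], [0, 0, 7, 0, 0, 0], [0, 0, 8.5, 0, 0, 0], [0, 0, 9.7, 0, 0, 0], [0, 0, 10.5, 0, 0, 0], [0, 0, 11.1, 0, 0, 0], [0, 0, 11.5, 0, 0, 0], [0, 0, 11.5, 0, 0, 0], [0, 0, 11.5, 0, 0, 0]]])

```text
t: 14.05
position: [0.5304, 0.0248, 0.0761]
tcp_rot: [0.697, 0.717, 0.0, 0.0]
contact_force: [-1.3, 1.2, -1.2]
finger_gap: 0.0172
grip_force: 35.0
```

Request:
carry_out(increments=[[[0, 0, 0, 0, 0, 0], [0, 0, 0, 0, 0, 0], [0, 0, 0, 0, 0, 0], [0, 0, 0, 0, 0, 0], [0, 0, 0, 0, 0, 0], [0, 0, 0, 0, 0, 0], [0, 0, -1, 0, 0, 0], [0, 0, -3, 0, 0, 0], [0, 0, -6, 0, 0, 0], [0, 0, -8.5, 0, 0, 0]]], claw=0)

```text
t: 14.88
position: [0.5301, 0.0251, 0.1627]
tcp_rot: [0.697, 0.717, 0.0, 0.0]
contact_force: [0.8, -0.1, 0.8]
finger_gap: 0.0461
grip_force: 0.0
```

Request:
carry_out(increments=[[[-2, 0, 0, 0, 0, 0], [-5, 0, 0, 0, 0, 0], [-7, 0, 0, 0, 0, 0], [-8, 0, 0, 0, 0, 0], [-8, 0, 0, 0, 0, 0], [-8, 0, 0, 0, 0, 0], [-8, 0, 1.5, 0, 0, 0], [-8, 0, 2.5, 0, 0, 0], [-8, 0, 2.5, 0, 0, 0], [-8, 0, 2.5, 0, 0, 0]]])

```text
t: 15.72
position: [0.5318, -0.054, 0.1351]
tcp_rot: [0.697, 0.717, -0.0, -0.001]
contact_force: [1.1, -0.0, -0.4]
finger_gap: 0.0459
grip_force: 0.0
```

```bash
python3 -c "
from h import *
go([.5320,-.0550,.081])
i=cams.capture('scene')
cv2.imwrite('pics/p6.png',cv2.resize(i[200:380,200:440],(800,600),interpolation=3))"
```

```text
t 15.72 pos [ 0.5318 -0.054   0.1351] F [ 1.1 -0.  -0.4] gap 0.0459 grip 0.0
cm [-0.11  0.02  5.41] rad [-0.002 -0.001 -0.002]
```

View pics/p6.png

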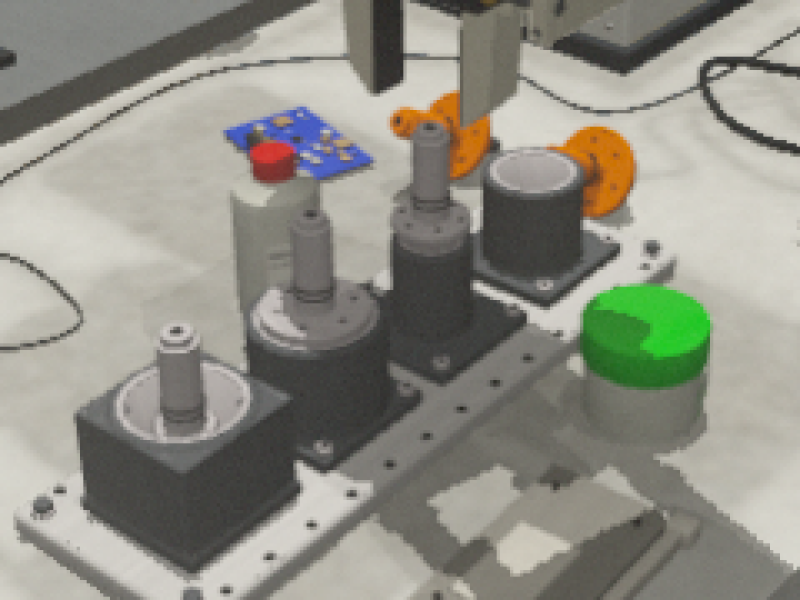

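Request:
carry_out(increments=[[[-0.1, 0, 1, 0, 0, 0], [-0.1, 0, 2.5, 0, 0, 0], [-0.1, 0, 3.7, 0, 0, 0], [-0.1, 0, 4.5, 0, 0, 0], [-0.1, 0, 5, 0, 0, 0], [-0.1, 0, 5.4, 0, 0, 0], [-0.1, 0, 5.4, 0, 0, 0], [-0.1, 0, 5.4, 0, 0, 0], [-0.1, 0, 5.4, 0, 0, 0], [-0.1, 0, 5.4, 0, 0, 0]]])

```text
t: 16.6
position: [0.5327, -0.0561, 0.0823]
tcp_rot: [0.697, 0.717, 0.0, 0.001]
contact_force: [-0.9, 0.1, 0.3]
finger_gap: 0.0458
grip_force: 0.0
```

Request:
carry_out(increments=[[[0, 0, 0, 0, 0, 0], [0, 0, 0, 0, 0, 0], [0, 0, 0, 0, 0, 0], [0, 0, 0, 0, 0, 0], [0, 0, 0, 0, 0, 0], [0, 0, 0, 0, 0, 0], [0, 0, 0, 0, 0, 0], [0, 0, 0, 0, 0, 0], [0, 0, 0, 0, 0, 0], [0, 0, 0, 0, 0, 0]]], claw=-1, newtons=15)

```text
t: 17.43
position: [0.5328, -0.056, 0.0819]
tcp_rot: [0.697, 0.717, 0.0, 0.0]
contact_force: [2.5, 1.3, 0.0]
finger_gap: 0.0174
grip_force: 15.0
```

Request:
carry_out(increments=[[[0, 0, -0.3, 0, 0, 0], [0, 0, -1, 0, 0, 0], [0, 0, -2.5, 0, 0, 0], [0, 0, -4.5, 0, 0, 0], [0, 0, -6, 0, 0, 0], [0, 0, -6.5, 0, 0, 0], [0, 0, -6.5, 0, 0, 0], [-2, 0, -6.5, 0, 0, 0], [-5, 0, -6.5, 0, 0, 0], [-7, 0, -6.5, 0, 0, 0]]], newtons=35)

```text
t: 18.27
position: [0.5335, -0.1271, 0.1456]
tcp_rot: [0.697, 0.717, -0.001, -0.001]
contact_force: [0.1, -0.6, -1.4]
finger_gap: 0.018
grip_force: 35.0
```

Request:
carry_out(increments=[[[-1, 0, 0, 0, 0, 0], [-1, 0, 0, 0, 0, 0], [-1, 0, 0, 0, 0, 0], [-1, 0, 0, 0, 0, 0], [-1, 0, 0, 0, 0, 0], [-1, 0, 0, 0, 0, 0], [-1, 0, 0, 0, 0, 0], [-1, 0, 0, 0, 0, 0], [-1, 0, 0, 0, 0, 0], [-1, 0, 0, 0, 0, 0]]])

```text
t: 19.1
position: [0.5346, -0.1358, 0.1467]
tcp_rot: [0.697, 0.717, -0.0, 0.0]
contact_force: [-0.5, -0.6, -0.5]
finger_gap: 0.0174
grip_force: 35.0
```

```bash
python3 -c "
from h import *
go([.5347,-.135,.075])
i=cams.capture('scene')
cv2.imwrite('pics/p7.png',cv2.resize(i[200:380,200:440],(800,600),interpolation=3))"
```

```text
t 19.1 pos [ 0.5346 -0.1358  0.1467] F [-0.5 -0.6 -0.5] gap 0.0174 grip 34.95609104633331
cm [0.08 0.01 7.17] rad [ 0.     0.    -0.003]
```

View pics/p7.png

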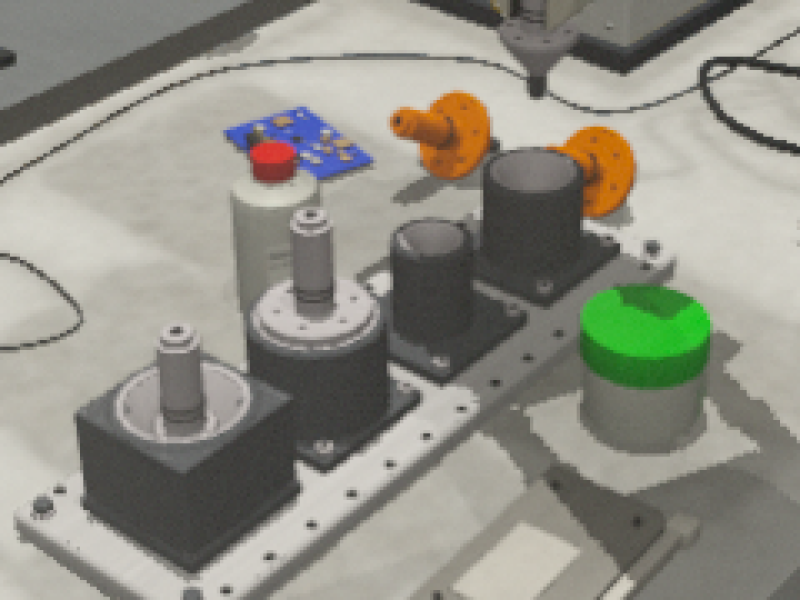

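Request:
carry_out(increments=[[[0, 0, 1.5, 0, 0, 0], [0, 0, 3, 0, 0, 0], [0, 0, 4.5, 0, 0, 0], [0, 0, 5.5, 0, 0, 0], [0, 0, 6.3, 0, 0, 0], [0, 0, 6.8, 0, 0, 0], [0, 0, 7.1, 0, 0, 0], [0, 0, 7.1, 0, 0, 0], [0, 0, 7.1, 0, 0, 0], [0, 0, 7.1, 0, 0, 0]]])

```text
t: 19.98
position: [0.5349, -0.1361, 0.0763]
tcp_rot: [0.697, 0.717, 0.0, 0.0]
contact_force: [-0.3, 1.3, -1.1]
finger_gap: 0.017
grip_force: 35.0
```

Request:
carry_out(increments=[[[0, 0, 0, 0, 0, 0], [0, 0, 0, 0, 0, 0], [0, 0, 0, 0, 0, 0], [0, 0, 0, 0, 0, 0], [0, 0, 0, 0, 0, 0], [0, 0, 0, 0, 0, 0], [0, 0, -1, 0, 0, 0], [0, 0, -3, 0, 0, 0], [0, 0, -6, 0, 0, 0], [0, 0, -8.5, 0, 0, 0]]], claw=0)

```text
t: 20.82
position: [0.5346, -0.1359, 0.1626]
tcp_rot: [0.697, 0.717, 0.0, 0.0]
contact_force: [1.1, 0.3, -0.0]
finger_gap: 0.0457
grip_force: 0.0
```

Request:
carry_out(increments=[[[3, 0, 0, 0, 0, 0], [6.5, 0, 0, 0, 0, 0], [10, 0, 0, 0, 0, 0], [13.5, 0, 0, 0, 0, 0], [17, 0, 0, 0, 0, 0], [20.5, 0, 0, 0, 0, 0], [23, 0, 0, 0, 0, 0], [24.1, 0, 0, 0, 0, 0], [24.1, 0, 0, 0, 0, 0], [24.1, 0, 0, 0, 0, 0]]])

```text
t: 21.65
position: [0.5279, 0.1047, 0.1611]
tcp_rot: [0.697, 0.717, -0.0, 0.0]
contact_force: [0.2, -0.2, -1.0]
finger_gap: 0.0458
grip_force: 0.0
```

```bash
python3 -c "
from h import *
go([.5275,.105,.070])
i=cams.capture('scene')
cv2.imwrite('pics/p8.png',cv2.resize(i[200:380,200:440],(800,600),interpolation=3))"
```

```text
t 21.65 pos [0.5279 0.1047 0.1611] F [ 0.2 -0.2 -1. ] gap 0.0458 grip 0.0
cm [ 0.04 -0.05  9.11] rad [ 0.     0.001 -0.002]
```

View pics/p8.png

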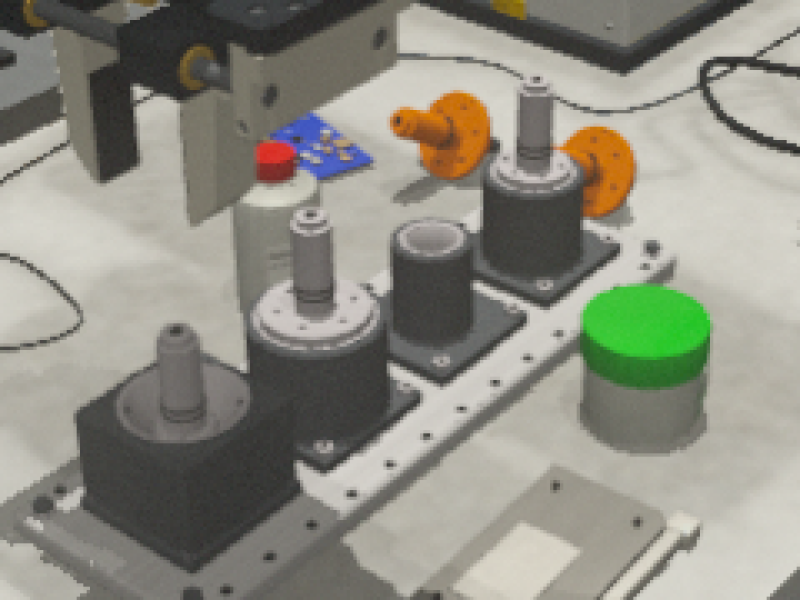

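Request:
carry_out(increments=[[[0, 0, 1.5, 0, 0, 0], [0, 0, 3, 0, 0, 0], [0, 0, 5, 0, 0, 0], [0, 0, 6.8, 0, 0, 0], [0, 0, 8, 0, 0, 0], [0, 0, 8.7, 0, 0, 0], [0, 0, 9.1, 0, 0, 0], [0, 0, 9.1, 0, 0, 0], [0, 0, 9.1, 0, 0, 0], [0, 0, 9.1, 0, 0, 0]]])

```text
t: 22.53
position: [0.5285, 0.1048, 0.0705]
tcp_rot: [0.697, 0.717, 0.001, 0.001]
contact_force: [0.7, -0.0, -0.0]
finger_gap: 0.0459
grip_force: 0.0
```

Request:
carry_out(increments=[[[0, 0, 0, 0, 0, 0], [0, 0, 0, 0, 0, 0], [0, 0, 0, 0, 0, 0], [0, 0, 0, 0, 0, 0], [0, 0, 0, 0, 0, 0], [0, 0, 0, 0, 0, 0], [0, 0, 0, 0, 0, 0], [0, 0, 0, 0, 0, 0], [0, 0, 0, 0, 0, 0], [0, 0, 0, 0, 0, 0]]], claw=-1, newtons=15)

```text
t: 23.37
position: [0.5279, 0.105, 0.0698]
tcp_rot: [0.697, 0.717, 0.0, 0.0]
contact_force: [0.1, 0.1, 2.0]
finger_gap: 0.0175
grip_force: 15.0
```

Request:
carry_out(increments=[[[0, 0, -0.3, 0, 0, 0], [0, 0, -1, 0, 0, 0], [0, 0, -2.5, 0, 0, 0], [0, 0, -4.5, 0, 0, 0], [0, 0, -6.5, 0, 0, 0], [0, 0, -8.5, 0, 0, 0], [0, 0, -10.5, 0, 0, 0], [0, 0, -11.5, 0, 0, 0], [0, 0, -11.5, 0, 0, 0], [0, 0, -11.5, 0, 0, 0]]], newtons=30)

```text
t: 24.2
position: [0.5278, 0.105, 0.1846]
tcp_rot: [0.697, 0.717, 0.0, 0.0]
contact_force: [0.1, -0.0, -0.9]
finger_gap: 0.0169
grip_force: 30.0
```

Request:
carry_out(increments=[[[-1, 0, 0, 0, 0, 0], [-3, 0, 0, 0, 0, 0], [-6, 0, 0, 0, 0, 0], [-9, 0, 0, 0, 0, 0], [-12, 0, 0, 0, 0, 0], [-14.5, 0, 0, 0, 0, 0], [-16, 0, 0, 0, 0, 0], [-16, 0, 0, 0, 0, 0], [-16, 0, 0, 0, 0, 0], [-16, 0, 0, 0, 0, 0]]])

```text
t: 25.03
position: [0.5318, -0.0546, 0.1838]
tcp_rot: [0.697, 0.717, -0.0, -0.001]
contact_force: [0.1, -0.1, -0.5]
finger_gap: 0.0173
grip_force: 30.0
```

```bash
python3 -c "
from h import *
go([.5325,-.0555,.0875])
i=cams.capture('scene')
cv2.imwrite('pics/p9.png',cv2.resize(i[200:380,200:440],(800,600),interpolation=3))"
```

```text
t 25.03 pos [ 0.5318 -0.0546  0.1838] F [ 0.1 -0.1 -0.5] gap 0.0173 grip 29.999794363975525
cm [-0.1   0.09  9.63] rad [-0.002 -0.001 -0.003]
```

View pics/p9.png

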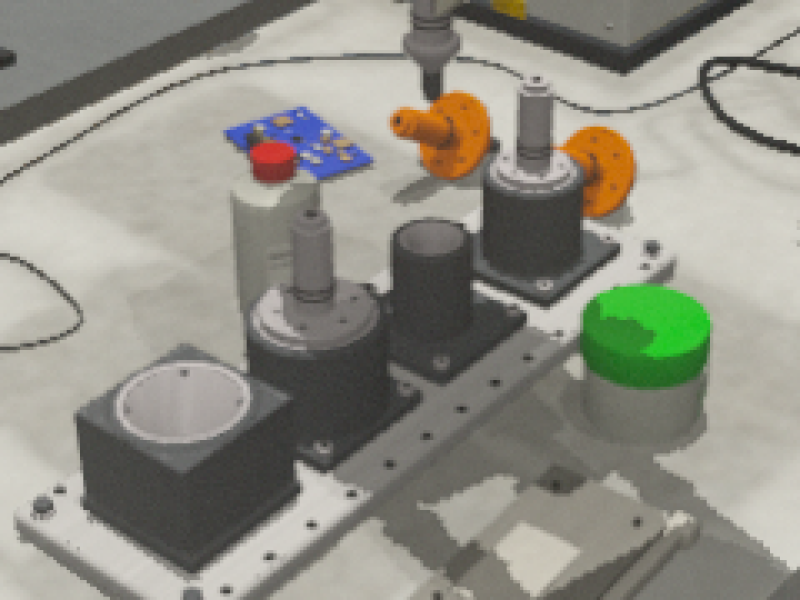

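Request:
carry_out(increments=[[[0, 0, 2, 0, 0, 0], [-0.1, 0, 4, 0, 0, 0], [-0.1, 0, 6, 0, 0, 0], [-0.1, 0, 7.5, 0, 0, 0], [-0.1, 0, 8.5, 0, 0, 0], [-0.1, 0, 9.2, 0, 0, 0], [-0.1, 0, 9.7, 0, 0, 0], [-0.1, 0, 9.7, 0, 0, 0], [-0.1, 0, 9.7, 0, 0, 0], [-0.1, 0, 9.7, 0, 0, 0]]])

```text
t: 25.92
position: [0.5328, -0.056, 0.0885]
tcp_rot: [0.697, 0.717, 0.0, 0.001]
contact_force: [0.5, -0.7, -1.2]
finger_gap: 0.0172
grip_force: 30.0
```

Request:
carry_out(increments=[[[0, 0, 0, 0, 0, 0], [0, 0, 0, 0, 0, 0], [0, 0, 0, 0, 0, 0], [0, 0, 0, 0, 0, 0], [0, 0, 0, 0, 0, 0], [0, 0, 0, 0, 0, 0], [0, 0, -1, 0, 0, 0], [0, 0, -3, 0, 0, 0], [0, 0, -6, 0, 0, 0], [0, 0, -9, 0, 0, 0]]], claw=0)

```text
t: 26.75
position: [0.5318, -0.0558, 0.1789]
tcp_rot: [0.697, 0.717, -0.0, -0.001]
contact_force: [0.3, 0.0, -0.3]
finger_gap: 0.0457
grip_force: 0.0
```

Request:
carry_out(increments=[[[-2, 0, -2, 0, 0, 0], [-5, -1, -3, 0, 0, 0], [-8, -2, -4, 0, 0, 0], [-11, -3, -4, 0, 0, 0], [-14, -5, -4, 0, 0, 0], [-17, -7, -4, 0, 0, 0], [-20, -9, -4, 0, 0, 0], [-23, -11, -4, 0, 0, 0], [-25, -12, -4, 0, 0, 0], [-25, -12, -4, 0, 0, 0]]])

```text
t: 27.58
position: [0.4175, -0.3129, 0.2185]
tcp_rot: [0.699, 0.715, -0.001, 0.001]
contact_force: [0.4, 0.0, 0.6]
finger_gap: 0.0458
grip_force: 0.0
```

```bash
python3 -c "
from h import *
go([.5325,-.0555,.0875])
i=cams.capture('scene');j=cams.capture('top')
a=cv2.resize(i[200:380,200:440],(800,600),interpolation=3)[:,:]
b=cv2.resize(j[225:310,175:445],(800,252),interpolation=3)
cv2.imwrite('pics/p10.png',np.vstack([cv2.resize(a,(464,348)).copy() if 0 else np.pad(cv2.resize(a,(464,348)),((0,0),(0,336),(0,0))),b]))"
```

```text
t 27.58 pos [ 0.4175 -0.3129  0.2185] F [0.4 0.  0.6] gap 0.0458 grip 0.0
cm [25.49 12.11 13.05] rad [-0.     0.002 -0.007]
```

View pics/p10.png

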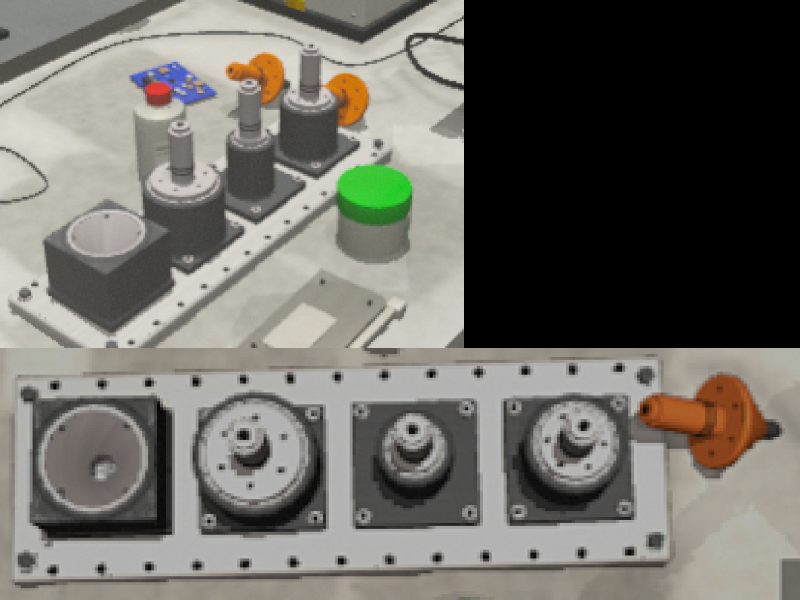

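```bash
python3 -c "
from station import hand_in
print(hand_in())"
```

```text
the job is handed in; nothing more can be done
None
```

Each of the three tools now stands upright in the round dock of its own size. The square dock is empty, and the jar and bottle were not touched. I judged the seating by eye from the final pictures and handed the job in at about 28 s of the 96 s; the hand-in gave no verdict.

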